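# Tighten the red book's press with the T-handled hex key

## Robot

A 6-joint arm with a two-finger parallel gripper is mounted at the origin on the work surface. World frame = base frame: x ahead of the robot, y to its left, z up, the work surface at z = 0. Lengths are in m, angles in rad, forces in N, time in s.
With the tool pointing down it reaches from about 0.275 to 0.875 m from the base axis. Payload 12.5 kg.
Tool frame: the origin (TCP) lies at the very end of the fingers, on their centre line; the grasp point (between the pads) lies arm.grip_depth behind it (arm.grip_depth is the distance from the TCP to the grasp point, in m); z points along the fingers, y is the line along which they close (so a half turn about z gives the same grasp; the last joint's range is limited). The gripper opens to 85 mm and grips with 20 to 120 N. Pads are 22 mm wide; open, the fingers measure 114 mm over their backs; the gripper's body (76 mm by 85 mm) begins 54 mm behind the grasp point. The pads swing forward as they close: fully open they stand 13 mm farther back than shut.
Start: joints at [1.126, 0.351, 1.652, -0, 1.139, -0.085], TCP at [0.194, 0.515, 0.231] pointing down, gripper open.
Joint ranges: [-2.75, 2.75], [-0.79, 2.1], [0.01, 2.65], [-1.57, 4.71], [0.07, 3.14], [-2.87, 2.87]. Speed limits (rad/s): [2.22, 2.22, 2.79, 3.14, 3.14, 3.14].

## Interface

Orientations are given as a unit quaternion [w, x, y, z].
In Python, from bench import readout, cams, arm gives the robot as it stands.
- The arm moves only by the shell command python3 -m inch 'ROWS' [FORCE]. ROWS is JSON, a list of rows, each an object with "travel": the shift along the world's x, y, z in mm, a list of three; "rot": the turn, a rotation vector about the world's x, y, z in rad, a list of three; "fingers": the gripper's target within -1 to 1 (fully open at 1, half-way at 0, shut at -1). In form: [{"travel": [tx, ty, tz], "rot": [wx, wy, wz], "fingers": fingers}, ...]. A call has 1 to 10 rows; each row shifts and turns the commanded pose from where the row before left it; what a row does not reach is not made up. A row lasts 1/8 s, in which the tool goes at most 62.5 mm and 10.7 degrees, less where a joint would pass 70% of its speed; a pose out of reach is approached as far as the arm can. A call is refused whole if a number of a shift passes 62.5 or a number of a turn 0.188, either way. A call with a gripper value outside its range is refused whole. The fingers move at their own pace and stop on an object; FORCE is the grip in N (left out, the last holds). Time passes only in rows, so rows that do not move let the fingers close. It gives the time, the measured TCP pose, the force, the opening and the grip force at its end, in the units of the state.
- readout.sense(): the state, without advancing time (a new reading comes with each control period).
- cams.snapshot(name): name is "scene" or "top" or "wrist"; returns the picture (420x560x3 uint8, red, green, blue); there is no depth.
- cams.calibration(name): a dict with "camera_matrix" (3x3 intrinsics, pixels), "view" (4x4, takes a point from world to camera coordinates); the wrist camera has in their place "T_tool_cam" (4x4, takes a point from camera to tool coordinates, whose origin is the TCP and whose axes are the flange's). Camera axes: x right, y up, looking along -z (the intrinsics and any distortion apply to the point x, -y, -z); pixel columns grow to the right and rows downward; lengths in m; the calibration is good to about 2 mm. A picture is of the moment at which its call begins: read the wrist's pose just before it. calibration takes no time and is no camera call.
- arm.close_job(): hands the job in; it is judged then, once.
The state is a dict: "time_s": time; "joints": joint angles; "joint_velocities": joint speeds; "joint_efforts": joint torques, N m; "tool_pos": TCP position; "orientation": TCP orientation; "contact_force": force on the tool from outside, world axes, zero at the start; "torque": the same for the moment, N m; "grip_width": finger opening in m; "finger_force": force on a finger pad.
Only numpy, scipy, OpenCV 4.12 (cv2) and the standard library are available. Lean on these libraries where they do the work, as an engineer would, in place of code of your own. Each camera call takes 0.05 s, during which the arm holds its last target. There are 200 camera calls.

## Task

Lift the orange T-handled hex key straight up out of its wooden stand and push it fully home, upright, into the hex socket on top of the press that holds the red book. Only once it is fully home, turn it clockwise (seen from above) a good quarter turn to tighten the screw, then let go and leave the key standing in the socket. Do not turn the screw of the other press, which holds the green book.

Things in the scene. Friction and masses are not known exactly. Their poses are not given: they have to be found in the camera images.
- key_handle (a point): Centre of the orange cross-bar (110 x 20 x 20 mm) of a loose 0.3 kg T-key; z up, x along the bar, y across it. Steel hex shank, 20 mm across flats, two corners along x; tip 100 mm below this point, its last 14 mm tapering to 10 mm. It starts upright (lean up to 3 deg) in a loose hole 40 mm deep in a fixed wooden block 60 x 60 x 50 mm high; this point is then 110 mm above the table.
- red_mouth (a point): Top centre of the steel screw head (hexagon, 50 mm across flats, 146 mm above the table) of the press with the RED book. Brass and copper mouth, 47 mm, narrows over 20 mm to a hex socket 21.8 mm wide, floor 50 mm below this point. Key home: bar centre 50 mm above this point. z up, two socket corners along x, turning with the screw. Key fits with its x along this x or any 60 deg from it, +-10 deg.
- red_screw (a joint): Angle of the red book's screw, rad; grows clockwise seen from above; starts at 0 to 0.3, stops at -0.5 and 2.6. It drags with 0.08 N m and stays where left; the loose key may turn up to 0.4 rad before the screw follows. The press is fixed, base 150 x 200 mm; all of it but the screw head is below 100 mm.
- green_screw (a joint): The same for the other press, alike but for its GREEN book; starts at 0 to 0.3. To be left alone.
There are look-alikes about, which are no part of the job. There is more than one size of the part that bears key_handle; the job needs the smallest. What is shaped like the part that bears red_mouth but turquoise is not meant.

How it is judged:
On the way, in this order (a step that is already met when the one before it is completed fails the run):
1. the key is fully home in the red book's screw before the screw is turned (handle centre less than 58 mm above the mouth, within 20 mm of its axis, upright within 11 degrees, screw still below 0.6 rad) (z of key_handle in the frame of red_mouth below 0.058 m and horizontal distance between key_handle and red_mouth below 0.02 m and angle between key_handle's own z axis and vertical below 0.2 rad and value of joint red_screw below 0.6 rad), for 0.2 s.
2. the red book's screw is turned clockwise past 0.95 rad with the key still home (z of key_handle in the frame of red_mouth below 0.058 m and horizontal distance between key_handle and red_mouth below 0.02 m and value of joint red_screw above 0.95 rad), for 0.2 s.
At the end, for the whole second after the job is handed in: The red book's screw stands past 0.95 rad and is at rest, and the key stands released and fully home in it: handle centre less than 58 mm above the mouth and within 20 mm of its axis, upright within 11 degrees (all of step 2 and angle between key_handle's own z axis and vertical below 0.2 rad and velocity of joint red_screw between -0.05 and 0.05 rad/s); the robot touches nothing.
It fails at once if the green book's screw is turned (beyond -0.2 or 0.5 rad) (value of joint green_screw above 0.5 rad or value of joint green_screw below -0.2 rad).
It also fails if it takes over 48 s, if anything falls off the work surface, if the arm or the gripper's body presses on something with over 40 N, if the wrist force passes 120 N, or if a joint passes its speed limit or range.

## Working session

There is one attempt and no reset: what is moved stays moved. The work goes in short steps, Python scripts to look and compute and a shell command to move; the robot and the scene stay as the last step left them, time stands still between calls to the robot, and variables do not carry over. Pictures are saved under pics/ and viewed, at most 10 in all, crops included, and the job is handed in when it is done.

```bash
mkdir -p pics
python3 - <<'E'
from bench import readout,cams,arm
import cv2
for n in("scene","top"):
    cv2.imwrite(f"pics/{n}0.png",cams.snapshot(n)[:,:,::-1]); c=cams.calibration(n); print(c)
print(cams.calibration("wrist"),arm.grip_depth,readout.sense())
E
```

```text
{'camera_matrix': array([[455.75856599,   0.        , 279.42651784],
       [  0.        , 455.75856599, 218.9304107 ],
       [  0.        ,   0.        ,   1.        ]]), 'view': array([[ 0.68922856,  0.72430411,  0.01864285, -0.25583129],
       [-0.5447324 ,  0.50104409,  0.67247412,  0.25100016],
       [ 0.47773488, -0.47364373,  0.73988581, -1.38186787],
       [ 0.        ,  0.        ,  0.        ,  1.        ]])}
{'camera_matrix': array([[387.61860076,   0.        , 283.12601169],
       [  0.        , 387.61860076, 208.94444356],
       [  0.        ,   0.        ,   1.        ]]), 'view': array([[ 0.01582439, -0.9997244 ,  0.01734109, -0.16363756],
       [ 0.99570682,  0.01733797,  0.0909248 , -0.48109558],
       [-0.0912004 ,  0.01582781,  0.99570677, -1.17278029],
       [ 0.        ,  0.        ,  0.        ,  1.        ]])}
{'camera_matrix': array([[303.72790811,   0.        , 278.22318567],
       [  0.        , 303.72790811, 207.80205212],
       [  0.        ,   0.        ,   1.        ]]), 'T_tool_cam': array([[ 1.82213919e-03,  9.58245023e-01,  2.85942573e-01,

[... 334 characters left out ...]
e+00,  3.51202441e-01,  1.65234630e+00,  1.79739569e-05,
        1.13908413e+00, -8.45639508e-02]), 'joint_velocities': array([-8.73247363e-05, -2.30320313e-03,  2.68235868e-04, -1.21884514e-03,
       -9.28185823e-04,  5.11862155e-04]), 'joint_efforts': array([ 3.02096450e-03, -5.06831789e+01, -2.91873837e+01,  8.50114986e-06,
        2.52755592e-03,  9.51797489e-06]), 'tool_pos': array([0.19349249, 0.51453319, 0.23080649]), 'orientation': array([-1.43835950e-04,  1.78949436e-01,  9.83858135e-01, -4.99889249e-04]), 'contact_force': array([-0.24029598, -0.18491548, -0.1947249 ]), 'torque': array([-0.01990671, -0.03406568,  0.03267823]), 'finger_force': 0.0, 'grip_width': 0.08509618927873581}
```

View pics/scene0.png

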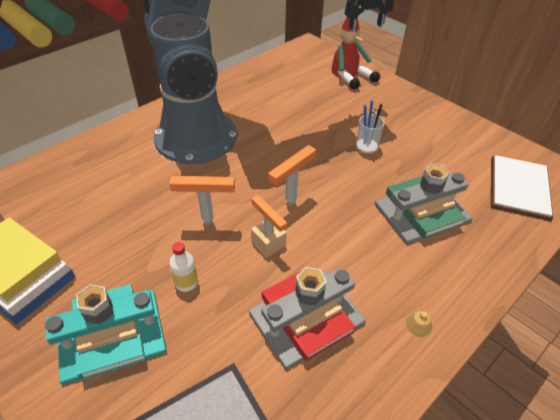

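View pics/top0.png

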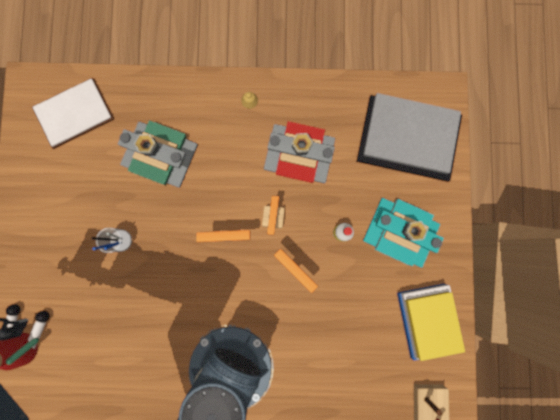

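Top view: the orange bars are at (273,215) in the wooden block, (223,236) and (296,270). The last two are longer and taller and have no block. The one in the block is the key. The presses are red at (302,144), green at (146,143) and turquoise at (416,231), so I want the red one. Next I measure both and take a close crop.

```bash
cat > h.py <<'E'
import numpy as np,cv2
from scipy.spatial.transform import Rotation as R
from bench import readout,cams,arm
def cam(n):
    c=cams.calibration(n);K=c["camera_matrix"]
    if n=="wrist":
        s=readout.sense();T=np.eye(4);q=s["orientation"]
        T[:3,:3]=R.from_quat([q[1],q[2],q[3],q[0]]).as_matrix();T[:3,3]=s["tool_pos"];M=T@c["T_tool_cam"]
    else: M=np.linalg.inv(c["view"])
    return K,M
def ray(KM,p):
    K,M=KM;d=np.array([(p[0]-K[0,2])/K[0,0],-(p[1]-K[1,2])/K[1,1],-1.]);return M[:3,3],M[:3,:3]@d
def onz(KM,p,z):
    o,d=ray(KM,p);return o+d*(z-o[2])/d[2]
def two(a,p,b,q):
    o,d=ray(a,p);o2,d2=ray(b,q);A=np.stack([d,-d2],1);t=np.linalg.lstsq(A,o2-o,rcond=None)[0]
    x,y=o+t[0]*d,o2+t[1]*d2;return (x+y)/2,np.linalg.norm(x-y)
def comps(im,lo,hi,amin=30):
    m=cv2.inRange(cv2.cvtColor(im,cv2.COLOR_RGB2HSV),lo,hi)
    return [c for c in cv2.findContours(m,cv2.RETR_EXTERNAL,cv2.CHAIN_APPROX_NONE)[0] if cv2.contourArea(c)>=amin]
E
python3 - <<'E'
from h import *
ims={n:cams.snapshot(n) for n in("scene","top")}
for n in ims:
    KM=cam(n)
    for c in comps(ims[n],(8,215,180),(16,255,255),60):
        r=cv2.minAreaRect(c);b=cv2.boxPoints(r);print(n,"orange",np.round(r[0]),np.round(r[1]),round(r[2]),onz(KM,r[0],.115).round(3))
        if n=="top":
            e=[b[1]-b[0],b[2]-b[1]];i=int(np.linalg.norm(e[1])>np.linalg.norm(e[0]));
            v=onz(KM,r[0]+e[i]/2,.12)-onz(KM,r[0]-e[i]/2,.12);print("   len",np.linalg.norm(v).round(3),"yaw",np.degrees(np.arctan2(v[1],v[0])).round(1))
print("mouth",onz(cam("top"),(302,144),.146),onz(cam("scene"),(311,280),.146),two(cam("top"),(302,144),cam("scene"),(311,280)))
a=cv2.resize(ims["scene"][180:360,210:370],None,fx=3,fy=3,interpolation=2);b=cv2.resize(ims["top"][110:245,240:345],None,fx=4,fy=4,interpolation=2)
cv2.imwrite("pics/crop.png",np.hstack([a[:540,:380],b[:540,:420]])[:,:,::-1])
E
```

```text
mouth [ 0.65689285 -0.2038679   0.146     ] [ 0.66632569 -0.20238292  0.146     ] (array([ 0.66120466, -0.20161081,  0.13921342]), np.float64(0.007298838698867661))
```

View pics/crop.png

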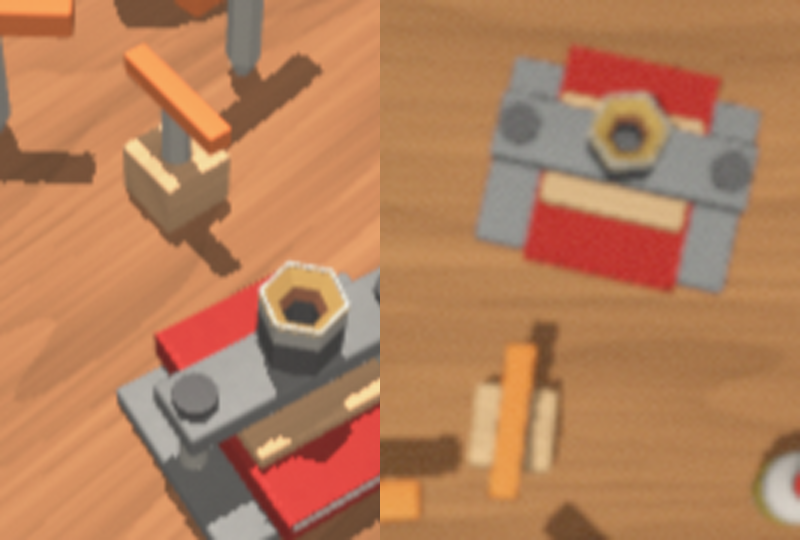

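The choices hold up: the key sits in the wooden block and the mouth belongs to the press with the red book. My orange threshold missed, so I fix it and get the bar's pose.

Run:
```python
from h import *
ims={n:cams.snapshot(n) for n in("scene","top")}
print(cv2.cvtColor(ims["top"][213:217,272:275],cv2.COLOR_RGB2HSV)[1])
P={}
for n,p in(("scene",(269,212)),("top",(273,215))):
    KM=cam(n)
    for c in comps(ims[n],(5,190,150),(16,255,255),60):
        r=cv2.minAreaRect(c);b=cv2.boxPoints(r)
        if max(r[1])>90: continue
        e=[b[1]-b[0],b[2]-b[1]];i=int(np.linalg.norm(e[1])>np.linalg.norm(e[0]))
        v=onz(KM,r[0]+e[i]/2,.115)-onz(KM,r[0]-e[i]/2,.115)
        print(n,np.round(r[0]),np.round(r[1]),onz(KM,r[0],.115).round(3),"len",np.linalg.norm(v).round(3),"yaw",np.degrees(np.arctan2(v[1],v[0])).round(1))
m=[two(cam("top"),(302,143.3),cam("scene"),(311,279)),two(cam("top"),(273.3,215),cam("scene"),(269,212))];print(m)
s=readout.sense();q=s["orientation"];print(R.from_quat([q[1],q[2],q[3],q[0]]).as_matrix().round(3))
```

```text
[[ 15 171 234]
 [ 15 170 234]
 [ 15 171 234]]
[(array([ 0.66173791, -0.20175164,  0.14330983]), np.float64(0.006148338165147481)), (array([ 0.45975001, -0.12394659,  0.11417992]), np.float64(0.006602165258064641))]
[[-0.936  0.352 -0.   ]
 [ 0.352  0.936 -0.   ]
 [ 0.    -0.    -1.   ]]
```

```bash
python3 -m inch '[{"travel":[10,-25,15],"rot":[0,0,0.024],"fingers":1},{"travel":[22,-53,15],"rot":[0,0,0.024],"fingers":1},{"travel":[22,-53,0],"rot":[0,0,0.024],"fingers":1},{"travel":[22,-53,0],"rot":[0,0,0.024],"fingers":1},{"travel":[22,-53,0],"rot":[0,0,0.024],"fingers":1},{"travel":[22,-53,0],"rot":[0,0,0.024],"fingers":1},{"travel":[22,-53,0],"rot":[0,0,0.024],"fingers":1},{"travel":[22,-53,0],"rot":[0,0,0.024],"fingers":1},{"travel":[22,-53,0],"rot":[0,0,0.024],"fingers":1},{"travel":[22,-53,0],"rot":[0,0,0.021],"fingers":1}]' 30
python3 -m inch '[{"travel":[22,-53,0],"rot":[0,0,0],"fingers":1},{"travel":[22,-53,0],"rot":[0,0,0],"fingers":1},{"travel":[14,-31,0],"rot":[0,0,0],"fingers":1},{"travel":[0,0,0],"rot":[0,0,0],"fingers":1},{"travel":[0,0,0],"rot":[0,0,0],"fingers":1}]'
python3 - <<'E'
from h import *
print(readout.sense()["tool_pos"],readout.sense()["joints"])
im=cams.snapshot("wrist");cv2.imwrite("pics/w1.png",im[:,:,::-1])
KM=cam("wrist")
for c in comps(im,(8,140,110),(20,255,255),200):
    r=cv2.minAreaRect(c);b=cv2.boxPoints(r);e=[b[1]-b[0],b[2]-b[1]];i=int(np.linalg.norm(e[1])>np.linalg.norm(e[0]))
    v=onz(KM,r[0]+e[i]/2,.12)-onz(KM,r[0]-e[i]/2,.12)
    print(np.round(r[0]),np.round(r[1]),onz(KM,r[0],.12).round(4),"len",np.linalg.norm(v).round(3),"yaw",np.degrees(np.arctan2(v[1],v[0])).round(1))
E
```

```text
time_s: 1.55
tool_pos: [0.4021, 0.0108, 0.2616]
orientation: [0.0, 0.061, 0.998, 0.0]
contact_force: [1.3, 0.7, 0.0]
grip_width: 0.0856
finger_force: 0.0
time_s: 2.17
tool_pos: [0.4593, -0.1238, 0.2611]
orientation: [-0.0, 0.061, 0.998, 0.0]
contact_force: [-0.2, -0.5, -1.0]
grip_width: 0.0854
finger_force: 0.0
[ 0.45926025 -0.12379031  0.26112959] [-3.61305097e-01  1.82170748e-01  1.79880469e+00  1.99278658e-04
  1.16125052e+00 -1.80917733e+00]
[457. 398.] [56. 41.] [0.7347 0.0609 0.12  ] len 0.067 yaw 83.0
[438. 177.] [300. 360.] [0.4594 0.0305 0.12  ] len 0.325 yaw 107.6
[341.   6.] [13. 50.] [ 0.3076 -0.0522  0.12  ] len 0.041 yaw 83.1
[148. 154.] [308. 296.] [ 0.4052 -0.2371  0.12  ] len 0.291 yaw -13.9
```

View pics/w1.png

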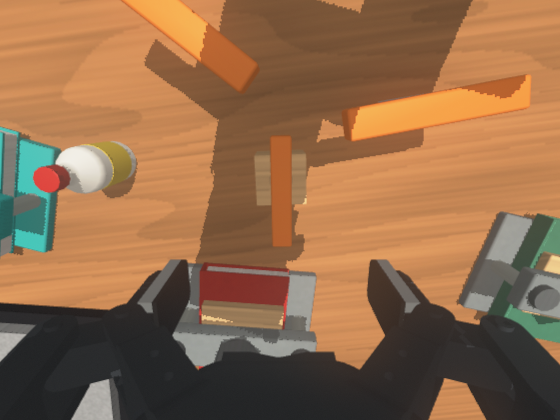

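The wrist view shows the key's bar from about (281,137) to (283,246), in shadow, in its block. The long keys are off at (190,40) and (440,108). I turn these ends into world points.

Run:
```python
from h import *
im=cams.snapshot("wrist");KM=cam("wrist")
hsv=cv2.cvtColor(im,cv2.COLOR_RGB2HSV);print(hsv[190,283],hsv[190,262],hsv[230,240])
m=cv2.inRange(hsv,(5,200,60),(14,255,255));m[:,:265]=0;m[:,300:]=0;m[:125]=0;m[260:]=0
pts=cv2.findNonZero(m);r=cv2.minAreaRect(max(cv2.findContours(m,0,1)[0],key=cv2.contourArea));print(r)
a,b=onz(KM,(281,137),.12),onz(KM,(283,246),.12);print(a,b,(a+b)/2,np.linalg.norm(a-b))
print(np.degrees(np.arctan2(*(a-b)[1::-1])))
b=cv2.boxPoints(r);print(np.array([onz(KM,p,.12) for p in b]).round(4))
```

```text
[ 11 187 179] [ 15 112 148] [ 13 137 123]Traceback (most recent call last):
  File "<stdin>", line 5, in <module>
ValueError: max() iterable argument is empty
```

Run:
```python
from h import *
im=cams.snapshot("wrist");KM=cam("wrist")
hsv=cv2.cvtColor(im,cv2.COLOR_RGB2HSV)
m=cv2.inRange(hsv,(5,165,60),(14,255,255));m[:,:265]=0;m[:,300:]=0;m[:125]=0;m[260:]=0
r=cv2.minAreaRect(max(cv2.findContours(m,0,1)[0],key=cv2.contourArea));print(r)
b=cv2.boxPoints(r);w=np.array([onz(KM,p,.12) for p in b]);print(w.round(4),w.mean(0))
i=np.argsort(b[:,1]);v=w[i[2:]].mean(0)-w[i[:2]].mean(0);print(np.linalg.norm(v),np.degrees(np.arctan2(v[1],v[0])))
```

```text
((280.41748046875, 190.49569702148438), (111.15902709960938, 20.287580490112305), 89.40933990478516)
[[ 0.402  -0.123   0.12  ]
 [ 0.4041 -0.1046  0.12  ]
 [ 0.5134 -0.1154  0.12  ]
 [ 0.5111 -0.1358  0.12  ]] [ 0.45766207 -0.11968712  0.12      ]
0.10984992245168824 -6.174096723420241
```

```bash
python3 - <<'E'
from h import *
a,b=cam("top"),cam("scene")
for p,q in(((223,236),(293,163)),((250,235),(272,178)),((296,270),(202,184)),((277,252),(233,184))):print(two(a,p,b,q))
E
python3 -m inch '[{"travel":[-2,4,0],"rot":[0,0,0.014],"fingers":1},{"travel":[0,0,-30],"rot":[0,0,0],"fingers":1},{"travel":[0,0,-40],"rot":[0,0,0],"fingers":1}]'
```

```text
(array([0.39703581, 0.01322087, 0.13815356]), np.float64(0.0053832957306024195))
(array([ 0.40137606, -0.06070149,  0.13815538]), np.float64(0.006668636444414694))
(array([ 0.3064157 , -0.19015141,  0.13566226]), np.float64(0.0045418688765813744))
(array([ 0.35464429, -0.13740593,  0.13560374]), np.float64(0.0034657234396917175))
time_s: 2.7
tool_pos: [0.458, -0.1198, 0.1913]
orientation: [0.001, 0.054, 0.999, -0.0]
contact_force: [0.5, 0.3, -0.1]
grip_width: 0.0852
finger_force: 0.0
```

```bash
python3 -m inch '[{"travel":[0,0,-40],"rot":[0,0,0],"fingers":1},{"travel":[0,0,-40],"rot":[0,0,0],"fingers":1},{"travel":[0,0,-20],"rot":[0,0,0],"fingers":1},{"travel":[0,0,0],"rot":[0,0,0],"fingers":1},{"travel":[0,0,0],"rot":[0,0,0],"fingers":-0.2},{"travel":[0,0,0],"rot":[0,0,0],"fingers":-1},{"travel":[0,0,0],"rot":[0,0,0],"fingers":-1},{"travel":[0,0,0],"rot":[0,0,0],"fingers":-1},{"travel":[0,0,0],"rot":[0,0,0],"fingers":-1},{"travel":[0,0,0],"rot":[0,0,0],"fingers":-1}]' 50
```

```text
time_s: 3.95
tool_pos: [0.458, -0.1204, 0.0918]
orientation: [0.0, 0.054, 0.999, -0.0]
contact_force: [-1.0, 0.5, 6.4]
grip_width: 0.0193
finger_force: 49.3
```

```bash
python3 -m inch '[{"travel":[0,0,10],"rot":[0,0,0],"fingers":-1},{"travel":[0,0,15],"rot":[0,0,0],"fingers":-1},{"travel":[0,0,15],"rot":[0,0,0],"fingers":-1},{"travel":[0,0,20],"rot":[0,0,0],"fingers":-1},{"travel":[0,0,30],"rot":[0,0,0],"fingers":-1},{"travel":[0,0,40],"rot":[0,0,0],"fingers":-1},{"travel":[0,0,40],"rot":[0,0,0],"fingers":-1},{"travel":[20,0,0],"rot":[0,0,0],"fingers":-1},{"travel":[35,0,0],"rot":[0,0,0],"fingers":-1},{"travel":[40,-5,0],"rot":[0,0,0],"fingers":-1}]'
python3 -m inch '[{"travel":[40,-5,0],"rot":[0,0,0],"fingers":-1},{"travel":[40,-5,0],"rot":[0,0,0],"fingers":-1},{"travel":[40,-5,0],"rot":[0,0,0],"fingers":-1},{"travel":[25,-5,0],"rot":[0,0,0],"fingers":-1},{"travel":[0,0,0],"rot":[0,0,0],"fingers":-1},{"travel":[0,0,0],"rot":[0,0,0],"fingers":-1},{"travel":[0,0,0],"rot":[0,0,0],"fingers":-1}]'
python3 - <<'E'
from h import *
im=cams.snapshot("wrist");cv2.imwrite("pics/w2.png",im[:,:,::-1])
print(readout.sense()["joints"].round(2))
K,M=cam("wrist");p=np.linalg.inv(M)@[.66,-.202,.146,1];print(K[0,2]+K[0,0]*p[0]/-p[2],K[1,2]+K[1,1]*p[1]/p[2])
E
```

```text
time_s: 5.2
tool_pos: [0.5533, -0.1249, 0.2625]
orientation: [0.0, 0.054, 0.999, -0.0]
contact_force: [-0.2, 0.1, -3.9]
grip_width: 0.0191
finger_force: 49.5
time_s: 6.08
tool_pos: [0.697, -0.1451, 0.2619]
orientation: [0.0, 0.054, 0.999, -0.0]
contact_force: [0.6, 0.6, -4.0]
grip_width: 0.0197
finger_force: 49.4
[-0.27  0.63  1.13 -0.    1.38 -1.73]
205.9585922973972 168.13322434640418
```

View pics/w2.png

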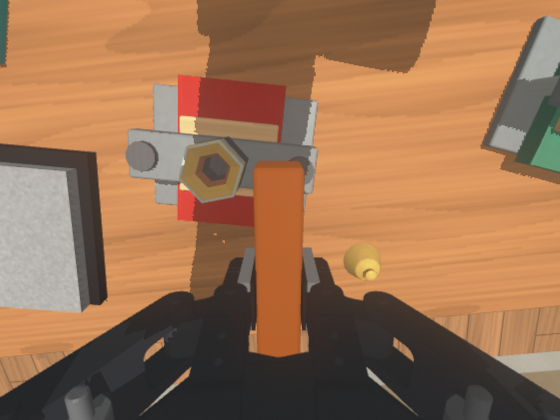

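The mouth is at about (212,169), beside the held bar, which runs (280,163)-(280,352). I fit the brass rim hexagon.

Run:
```python
from h import *
im=cams.snapshot("wrist");KM=cam("wrist")
hsv=cv2.cvtColor(im,cv2.COLOR_RGB2HSV)
m=cv2.inRange(hsv,(15,110,60),(30,255,255));n=np.zeros_like(m);n[125:215,165:250]=255;m&=n
m=cv2.morphologyEx(m,cv2.MORPH_OPEN,np.ones((3,3)))
c=max(cv2.findContours(m,0,1)[0],key=cv2.contourArea);h=cv2.convexHull(c)
w=np.array([onz(KM,p[0],.146)[:2] for p in h],np.float32)
e=cv2.fitEllipse(np.array([onz(KM,p[0],.146)[:2] for p in c],np.float32));print("ellipse",e)
pk=cv2.approxPolyDP(h,4,True)[:,0];P=np.array([onz(KM,p,.146)[:2] for p in pk]);print(pk.tolist(),P.round(4).tolist())
ctr=P.mean(0);a=np.degrees(np.arctan2(*(P-ctr).T[::-1]));print(ctr,np.linalg.norm(P-ctr,axis=1).round(4),(a%60).round(1))
# hexagon phase from hull edges too
(x,y),r=cv2.minEnclosingCircle(w);print(x,y,r)
v=cv2.resize(im[125:215,160:260],None,fx=6,fy=6,interpolation=2)
for p in pk: cv2.circle(v,(int((p[0]-160)*6),int((p[1]-125)*6)),4,(0,0,255),-1)
cv2.imwrite("pics/c2.png",v[:,:,::-1])
```

```text
ellipse ((0.663532018661499, -0.1989612728357315), (0.04670329764485359, 0.046799398958683014), 14.941163063049316)
[[218, 143], [239, 168], [230, 194], [202, 199], [182, 178], [188, 150]] [[0.6403, -0.1883], [0.663, -0.1739], [0.6848, -0.185], [0.6867, -0.2102], [0.6663, -0.2241], [0.6434, -0.2143]]
[ 0.66407702 -0.19931369] [0.0262 0.0254 0.0252 0.0251 0.0248 0.0256] [35.2 32.5 34.6 34.2 35.2 35.9]
0.6635518670082092 -0.19917349517345428 0.02571963705122471
```

View pics/c2.png

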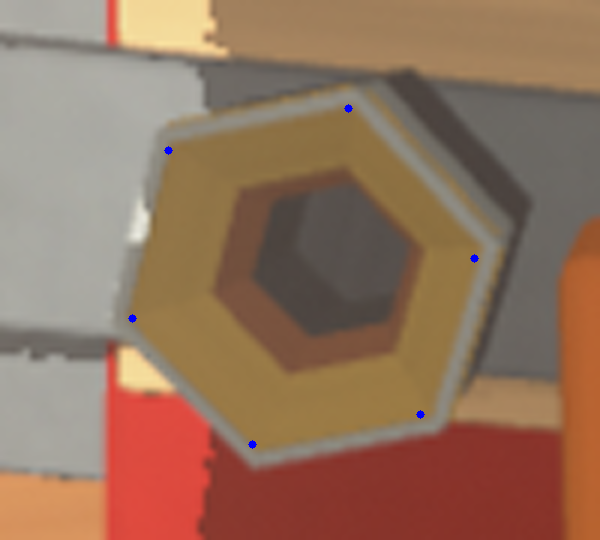

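```bash
python3 -m inch '[{"travel":[-15,-27,0],"rot":[0,0,-0.11],"fingers":-1},{"travel":[-18,-27,0],"rot":[0,0,-0.11],"fingers":-1},{"travel":[0,0,0],"rot":[0,0,-0.115],"fingers":-1},{"travel":[0,0,-15],"rot":[0,0,0],"fingers":-1},{"travel":[0,0,-13],"rot":[0,0,0],"fingers":-1},{"travel":[0,0,0],"rot":[0,0,0],"fingers":-1},{"travel":[0,0,0],"rot":[0,0,0],"fingers":-1}]'
python3 - <<'E'
from h import *
s=readout.sense();print(s["tool_pos"])
w=cams.snapshot("wrist");KM=cam("wrist");c=cams.snapshot("scene")
z=s["tool_pos"][2]+.0287;m=cv2.inRange(cv2.cvtColor(w,cv2.COLOR_RGB2HSV),(5,165,60),(14,255,255));m[:,:240]=0;m[:,320:]=0
k=max(cv2.findContours(m,0,1)[0],key=cv2.contourArea);print(cv2.boundingRect(k))
x,y,ww,hh=cv2.boundingRect(k)
a,b=onz(KM,(278.5,y),z),onz(KM,(278.5,y+hh),z);print(a,b,(a+b)/2-s["tool_pos"],np.linalg.norm(a-b))
v=cv2.resize(c[200:330,240:380],None,fx=4,fy=4,interpolation=2);cv2.imwrite("pics/s3.png",v[:,:,::-1])
K,M=cam("scene");
for dz in(.0187,-.0313,-.0813):
    p=np.linalg.inv(M)@np.r_[s["tool_pos"]+[0,0,dz],1];print(4*(K[0,2]-K[0,0]*p[0]/p[2]-240),4*(K[1,2]+K[1,1]*p[1]/p[2]-200))
E
```

```text
time_s: 7.05
tool_pos: [0.6648, -0.199, 0.2333]
orientation: [0.0, 0.22, 0.976, -0.0]
contact_force: [-0.0, 0.2, -3.4]
grip_width: 0.0194
finger_force: 49.6
[ 0.66481838 -0.19900573  0.23332988]
(253, 162, 51, 195)
[ 0.61399699 -0.17365276  0.26202988] [ 0.69510995 -0.21192516  0.26202988] [-0.01026491  0.00621677  0.0287    ] 0.08968885191651643
304.1445186873516 171.988668415323
295.47114246075535 242.3532535793031
287.5461242947256 306.6466268979607
```

View pics/s3.png

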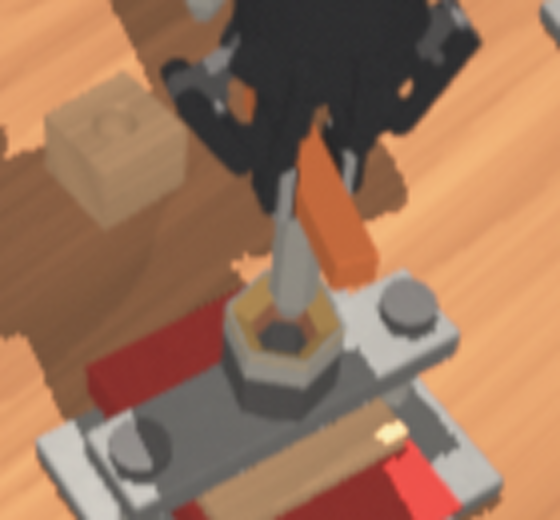

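The key hangs upright with its tip at (290,315), over the mouth at (283,325). I lower it in steps and watch the force.

```bash
python3 -m inch '[{"travel":[0,0,-8],"rot":[0,0,0],"fingers":-1},{"travel":[0,0,-8],"rot":[0,0,0],"fingers":-1},{"travel":[0,0,-5],"rot":[0,0,0],"fingers":-1},{"travel":[0,0,-4],"rot":[0,0,0],"fingers":-1},{"travel":[0,0,0],"rot":[0,0,0],"fingers":-1}]'
python3 -m inch '[{"travel":[0,0,-4],"rot":[0,0,0],"fingers":-1},{"travel":[0,0,-4],"rot":[0,0,0],"fingers":-1},{"travel":[0,0,0],"rot":[0,0,0],"fingers":-1}]'
```

```text
time_s: 7.78
tool_pos: [0.6645, -0.1992, 0.2079]
orientation: [-0.0, 0.22, 0.975, 0.0]
contact_force: [-0.2, -0.0, -2.6]
grip_width: 0.019
finger_force: 49.7
time_s: 8.15
tool_pos: [0.6644, -0.1992, 0.1998]
orientation: [-0.0, 0.22, 0.975, 0.0]
contact_force: [0.2, 0.3, -4.0]
grip_width: 0.0191
finger_force: 49.7
```

```bash
python3 -m inch '[{"travel":[0,0,-3],"rot":[0,0,0],"fingers":-1},{"travel":[0,0,-3],"rot":[0,0,0],"fingers":-1},{"travel":[0,0,0],"rot":[0,0,0],"fingers":-1}]'
python3 -m inch '[{"travel":[0,0,-3],"rot":[0,0,0],"fingers":-1},{"travel":[0,0,-3],"rot":[0,0,0],"fingers":-1},{"travel":[0,0,0],"rot":[0,0,0],"fingers":-1}]'
```

```text
time_s: 8.52
tool_pos: [0.6643, -0.1993, 0.1939]
orientation: [-0.0, 0.22, 0.975, -0.0]
contact_force: [-0.9, -0.7, -4.3]
grip_width: 0.0194
finger_force: 49.7
time_s: 8.9
tool_pos: [0.6643, -0.1993, 0.1877]
orientation: [-0.0, 0.22, 0.975, -0.0]
contact_force: [-2.5, -1.4, -4.7]
grip_width: 0.019
finger_force: 49.4
```

```bash
python3 -m inch '[{"travel":[-0.5,-0.3,-3],"rot":[0,0,0],"fingers":-1},{"travel":[0,0,-3],"rot":[0,0,0],"fingers":-1},{"travel":[0,0,0],"rot":[0,0,0],"fingers":-1}]'
python3 -m inch '[{"travel":[0,0,-3],"rot":[0,0,0],"fingers":-1},{"travel":[0,0,-2],"rot":[0,0,0],"fingers":-1},{"travel":[0,0,0],"rot":[0,0,0],"fingers":-1},{"travel":[0,0,0],"rot":[0,0,0],"fingers":-1},{"travel":[0,0,0],"rot":[0,0,0],"fingers":-1}]'
```

```text
time_s: 9.28
tool_pos: [0.6641, -0.1994, 0.1818]
orientation: [-0.0, 0.22, 0.975, 0.0]
contact_force: [-0.7, 0.0, -4.4]
grip_width: 0.0192
finger_force: 49.7
time_s: 9.9
tool_pos: [0.6643, -0.1995, 0.1779]
orientation: [0.0, 0.22, 0.975, -0.0]
contact_force: [-3.1, 0.2, 4.9]
grip_width: 0.0195
finger_force: 50.8
```

It bottomed out at TCP z 0.178 with the up-force appearing, so the key is home. Now the clockwise turn.

```bash
python3 -m inch '[{"travel":[0,0,0],"rot":[0,0,-0.1],"fingers":-1},{"travel":[0,0,0],"rot":[0,0,-0.1],"fingers":-1},{"travel":[0,0,0],"rot":[0,0,-0.1],"fingers":-1},{"travel":[0,0,0],"rot":[0,0,-0.1],"fingers":-1},{"travel":[0,0,0],"rot":[0,0,-0.1],"fingers":-1},{"travel":[0,0,0],"rot":[0,0,-0.1],"fingers":-1},{"travel":[0,0,0],"rot":[0,0,0],"fingers":-1}]'
python3 -m inch '[{"travel":[0,0,0],"rot":[0,0,-0.1],"fingers":-1},{"travel":[0,0,0],"rot":[0,0,-0.12],"fingers":-1},{"travel":[0,0,0],"rot":[0,0,-0.12],"fingers":-1},{"travel":[0,0,0],"rot":[0,0,-0.12],"fingers":-1},{"travel":[0,0,0],"rot":[0,0,-0.12],"fingers":-1},{"travel":[0,0,0],"rot":[0,0,-0.12],"fingers":-1},{"travel":[0,0,0],"rot":[0,0,-0.12],"fingers":-1},{"travel":[0,0,0],"rot":[0,0,-0.12],"fingers":-1},{"travel":[0,0,0],"rot":[0,0,-0.06],"fingers":-1},{"travel":[0,0,0],"rot":[0,0,0],"fingers":-1}]'
```

```text
time_s: 10.78
tool_pos: [0.6643, -0.1999, 0.1779]
orientation: [0.001, 0.499, 0.867, -0.0]
contact_force: [-4.3, -1.9, 5.4]
grip_width: 0.0189
finger_force: 50.9
time_s: 12.02
tool_pos: [0.6641, -0.1999, 0.1779]
orientation: [0.0, 0.853, 0.521, -0.0]
contact_force: [-5.2, -0.7, 5.6]
grip_width: 0.0192
finger_force: 50.9
```

```bash
python3 -m inch '[{"travel":[0,0,0],"rot":[0,0,0],"fingers":-1},{"travel":[0,0,0],"rot":[0,0,0],"fingers":-1},{"travel":[0,0,0],"rot":[0,0,0],"fingers":0},{"travel":[0,0,0],"rot":[0,0,0],"fingers":0.5},{"travel":[0,0,0],"rot":[0,0,0],"fingers":0.5},{"travel":[0,0,0],"rot":[0,0,0],"fingers":0.5},{"travel":[0,0,0],"rot":[0,0,0],"fingers":0.5},{"travel":[0,0,15],"rot":[0,0,0],"fingers":0.5},{"travel":[0,0,30],"rot":[0,0,0],"fingers":0.5},{"travel":[0,0,45],"rot":[0,0,0],"fingers":0.5}]'
python3 -m inch '[{"travel":[-30,20,20],"rot":[0,0,0],"fingers":0.5},{"travel":[-40,40,0],"rot":[0,0,0],"fingers":0.5},{"travel":[-40,40,0],"rot":[0,0,0],"fingers":0.5},{"travel":[-40,40,0],"rot":[0,0,0],"fingers":0.5},{"travel":[0,0,0],"rot":[0,0,0],"fingers":0.5},{"travel":[0,0,0],"rot":[0,0,0],"fingers":0.5}]'
python3 - <<'E'
from h import *
a=cams.snapshot("scene");b=cams.snapshot("top")
A=cv2.resize(a[200:350,230:380],None,fx=2.6,fy=2.6,interpolation=2);B=cv2.resize(b[95:200,250:355],(390,390),interpolation=2)
cv2.imwrite("pics/f.png",np.hstack([A,B])[:,:,::-1])
E
```

```text
time_s: 13.28
tool_pos: [0.6637, -0.1994, 0.2684]
orientation: [-0.001, 0.853, 0.522, -0.0]
contact_force: [-0.0, -0.0, 0.1]
grip_width: 0.0641
finger_force: 0.0
time_s: 14.02
tool_pos: [0.5148, -0.0598, 0.2884]
orientation: [0.001, 0.853, 0.522, 0.001]
contact_force: [0.6, 0.1, 0.0]
grip_width: 0.0639
finger_force: 0.0
```

View pics/f.png

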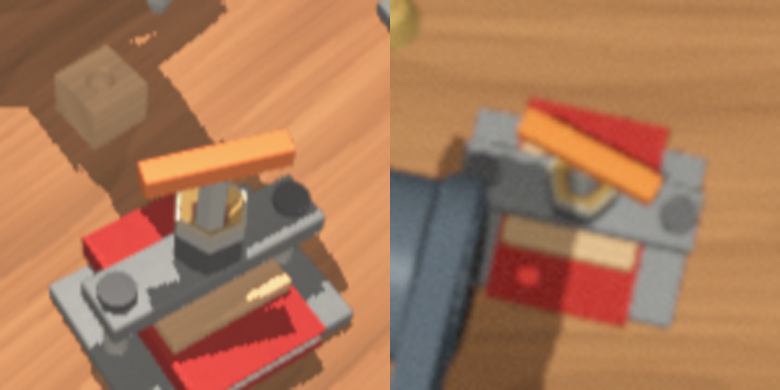

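The released key stands upright in the red press's socket: bar at (217,160) in the left crop and (590,155) in the right. I check its height, then hand in.

Run:
```python
from h import *
p,g=two(cam("top"),(303.8,136.7),cam("scene"),(313.5,261.5));print(p,g)
if .17<p[2]<.213: print(arm.close_job())
```

```text
[ 0.6640322  -0.20298829  0.20170065] 0.005366425092565925
the job is handed in; nothing more can be done
None
```

The job is handed in: the orange T-key stands released and upright in the red press's socket, after a 1.6 rad clockwise turn made only once it had bottomed out. I did not read the screw angle directly; after up to 0.4 rad of slack it should be at 1.2 rad or more, and I never approached the green press.

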